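# Index the bench collimator's bore wheel to its widest bore

### The arm

A 6-joint arm with a two-finger parallel gripper is mounted at the origin on a cart in front of the work surface, level with it; the furniture and walls round the work are solid. World frame = base frame: x ahead of the robot, y to its left, z up, the work surface at z = 0. Lengths are in m, angles in rad, forces in N, time in s.
With the tool pointing down it reaches from about 0.35 to 0.775 m from the base axis. Payload 5.5 kg.
Tool frame: the origin (TCP) lies midway between the tips of the shut fingers; the grasp point (between the pads) lies 19 mm behind it (env.hold_point_z is the distance from the TCP to the grasp point, in m); z points along the fingers, y is the line along which they close (so a half turn about z gives the same grasp; the last joint's range is limited). The gripper opens to 85 mm and grips with 20 to 120 N. Pads are 22 mm wide; open, the fingers measure 114 mm over their backs; the gripper's body (76 mm by 85 mm) begins 54 mm behind the grasp point. The pads swing forward as they close: fully open they stand 13 mm farther back than shut.
Start: joints at [1.039, 0.313, 0.046, 1.304, 0, 1.431], TCP at [0.22, 0.531, 0.231] pointing down, gripper open.
Joint ranges: [-2.76, 2.76], [-0.86, 1.69], [-1.03, 1.26], [-2.2, 2.34], [-1.47, 1.5], [-3.14, 3.14]. Speed limits (rad/s): [2.57, 2.57, 3.14, 3.14, 3.14, 3.14].

### API

Orientations are given as a unit quaternion [w, x, y, z].
In Python, from workcell import env, read_camera gives the robot as it stands. The module is installed in compiled form; this text tells all that it offers.
- The arm moves only by the tool carry_out, never from a script. Its argument "moves" is a list of rows, each an object of numbers: "tx", "ty", "tz": the shift along the world's x, y, z in cm; "wx", "wy", "wz": the turn, a rotation vector about the world's x, y, z in rad; "claw": the closure, from -1 (fully open) to 1 (shut). A call has 1 to 8 rows; each row shifts and turns the commanded pose from where the row before left it; what a row does not reach is not made up. A row lasts 1/8 s, in which the tool goes at most 62.5 mm and 10.7 degrees, less where a joint would pass 70% of its speed; a pose out of reach is approached as far as the arm can. A call is refused whole if a number of a shift passes 6.25 or a number of a turn 0.188, either way. A call with a gripper value outside its range is refused whole. The fingers move at their own pace and stop on an object; "newtons" is the grip in N (left out, the last holds). Time passes only in rows, so rows that do not move let the fingers close. It gives the time, the measured TCP pose, the force, the opening and the grip force at its end, in the units of the state.
- env.get_state(): the state, without advancing time (a new reading comes with each control period).
- read_camera(name): name is "side" or "top" or "wrist"; returns a dict with "image" (384x512x3 uint8, blue, green, red), "z_map" (384x512 float32, m along the optical axis (not along the pixel's ray), 0 where there is no reading), "fx", "fy", "cx", "cy" (pixels), "k1" (the pictures are not rectified: a ray, as slopes to the right and down, at radius r is drawn at 1 + k1 r^2 times it, then the intrinsics apply), "camera_from_world" (4x4, takes a point from world to camera coordinates); the wrist camera has in their place "hand_eye" (4x4, takes a point from camera to tool coordinates, whose origin is the TCP and whose axes are the flange's). Camera axes: x right, y down, z forward; pixel columns grow to the right and rows downward; lengths in m; the calibration is good to about 2 mm. A picture is of the moment at which its call begins: read the wrist's pose just before it.
- env.hand_in(): hands the job in; it is judged then, once.
The state is a dict: "clock": time; "joint_pos": joint angles; "qvel": joint speeds; "tau": joint torques, N m; "tcp_pos": TCP position; "orientation": TCP orientation; "wrist_force": force on the tool from outside, world axes, zero at the start; "ft_torque": the same for the moment, N m; "finger_gap": finger opening in m; "grip_force": force on a finger pad.
Only numpy, scipy, OpenCV 4.12 (cv2) and the standard library are available. Lean on these libraries where they do the work, as an engineer would, in place of code of your own. Each camera call takes 0.05 s, during which the arm holds its last target. There are 200 camera calls.

### The job

Set the bench collimator to its widest bore with the screwdriver: press the dimpled catch pin in firmly until it comes free of the left-hand pocket, keep it pressed and guide it slowly along the curved slot, past the middle pocket, to the right-hand end, and let it spring out there so that the wheel is locked. Then lay the screwdriver back down on the bench, and leave the other things where they are.

Things in the scene. Friction and masses are not known exactly. Their poses are not given: they have to be found in the camera images.
- collimator: Grey bench collimator, fixed to the bench, 230 wide x 170 deep x 213 mm high plus a carrying handle. Its aluminium front plate, 190 x 198 mm and 12 thick, stands upright facing the robot; nothing stands out of it but a ring 6 mm proud, low in the middle. Origin: centre of the underside; x runs from the plate into the housing (plate's front face at x = -80 mm), y to the robot's left, z up.
- slot_centre (a point): Centre of the curved slot in the front plate, on the plate's front face (collimator frame: -80, 0, 105 mm); axes as the collimator's. The slot, 12 mm wide, too narrow for a finger, is cut through along an arc of radius 60 mm above this point, from 60 degrees left of straight up to 60 degrees right. It widens to a round pocket 21 mm across at the left end, at the top and at the right end.
- right_pocket (a point): Centre of the right-hand end pocket (widest bore, marked by the largest of the spots), on the plate's front face: y = -52, z = +30 mm from slot_centre; axes as the collimator's. The left-hand pocket (blank, marked by a bar), where the pin starts, mirrors it at y = +52; the middle pocket (small bore) is at y = 0, z = +60 mm.
- bore_wheel (a joint): Turn of the lead bore wheel behind the plate, rad: 0 with the catch pin in the left pocket (start), 1.047 in the middle, 2.094 in the right, at a stop. The pin it carries stands at y = 60 sin(1.047 - q), z = 60 cos(1.047 - q) mm from slot_centre. It drags with about 2 N at the pin, stays where it is left, and must not be driven faster than 1.3 rad/s (80 mm/s at the pin).
- catch_pin (a joint): How far the sprung catch pin is pressed in (collimator's +x), m: 0 out, 0.010 at its stop. Its 19 mm collar fills a pocket and locks the wheel until pressed 0.005 or more, behind the plate. The spring pushes back 6 N at 0, 8.5 N at 0.005, 11 N at 0.010. Let go, it springs out and locks in a pocket, and rides on the plate's back between them. Never push with over 40 N.
- pin_dimple (a point): Middle of the floor of the dimple in the catch pin's end, which takes the screwdriver's tip: a round cup 11 mm wide and 6 mm deep, in a pin 19 mm wide. With the pin out the floor lies 7 mm behind the plate's front face and the cup's rim 1 mm behind it. The point moves with the pin.
- screwdriver: Screwdriver, 167 mm long, lying on the bench: round plastic handle 25 mm thick, steel shank 6 mm thick. Origin: at its underside, 80 mm from the tip; its y axis runs from tip to handle. Shank from y = -80 (tip) to -4 mm, handle from -4 to +84 mm, centre line 12.5 mm above the origin. About 60 g, balanced at y = +36 mm.
- screwdriver_tip (a point): End of the screwdriver's shank, on its centre line; axes as those of the screwdriver.
- lead_ring: Grey lead ring, 58 mm across, 26 high, 0.7 kg, loose on the bench to the left. Origin: centre of the underside. Leave alone.
- multimeter: Hand multimeter, 173 x 86 x 46 mm, loose on the bench to the left. Origin: centre of the underside. Leave alone.
- vial: White plastic vial, 27 mm across, 60 high, standing loose on the bench to the right. Origin: centre of the underside. Leave alone.
Not all that is in view belongs to the job. Leave any blue look-alike of the screwdriver alone.

How it is judged:
By the outcome, as a careful person would: the job done as asked, in the order asked, and still so for the second after the job is handed in, with the robot touching nothing.
It also fails if it takes over 72 s, if anything falls off the work surface, if the arm or the gripper's body presses on something with over 40 N, if the wrist force passes 120 N, or if a joint passes its speed limit or range.

## Working session

There is one attempt and no reset: what is moved stays moved. The work goes in short steps, Python scripts to look and compute and a tool call to move; the robot and the scene stay as the last step left them, time stands still between calls to the robot, and variables do not carry over. Pictures are saved under pics/ and viewed, at most 10 in all, crops included, and the job is handed in when it is done.

Besides the shell and the picture viewer there is one more tool, called after "Call:" as name([rows], argument=value, ...), one row to a line, values as JSON. carry_out: Moves the arm, as the interface text tells. Its arguments: {"type":"object","properties":{"moves":{"type":"array","items":{"type":"object","properties":{"tx":{"type":"number"},"ty":{"type":"number"},"tz":{"type":"number"},"wx":{"type":"number"},"wy":{"type":"number"},"wz":{"type":"number"},"claw":{"type":"number"}}}},"newtons":{"type":"number"}},"required":["moves"]}

```bash
mkdir -p pics; ls
python3 - <<'E'
from workcell import env, read_camera
import cv2,numpy as np
ims=[]
for n in ("top","side"):
    d=read_camera(n); cv2.imwrite(f"pics/{n}0.png",d["image"]); np.savez(f"{n}0.npz",**d)
    print(n,d["fx"],d["fy"],d["cx"],d["cy"],d["k1"]);print(np.round(d["camera_from_world"],3))
s=env.get_state();print(s)
E
```

```text
pics
top 395.36240829966033 395.36240829966033 255.1109670182563 190.61855654335992 -0.03612380265933916
[[ 0.011 -1.     0.004 -0.046]
 [-0.989 -0.012 -0.148  0.615]
 [ 0.148 -0.002 -0.989  1.18 ]
 [ 0.     0.     0.     1.   ]]
side 354.1425418865865 354.1425418865865 252.68772989739998 190.69517579227994 -0.02841857239742319
[[ 0.838 -0.546  0.008 -0.495]
 [-0.244 -0.387 -0.889  0.221]
 [ 0.488  0.743 -0.458  0.844]
 [ 0.     0.     0.     1.   ]]
{'clock': 0.1, 'joint_pos': array([1.03941017e+00, 3.13949370e-01, 4.50581458e-02, 1.30357490e+00,
       4.33965139e-05, 1.43120198e+00]), 'qvel': array([ 0.00141037, -0.00060165,  0.00263386,  0.00021351,  0.00090449,
       -0.00055957]), 'tau': array([ 2.62168338e-03, -4.81726170e+01,  2.99243993e+01,  1.27205194e-02,
       -7.40716519e-05, -1.11836377e-05]), 'tcp_pos': array([0.21931964, 0.53103292, 0.23047025]), 'orientation': array([-2.95363255e-04,  1.94645331e-01,  9.80873334e-01, -7.81206309e-04]), 'wrist_force': array([ 0.1459261 , -0.23733559, -0.13309692]), 'ft_torque': array([ 0.00593807, -0.0086064 ,  0.01372427]), 'grip_force': 0.0, 'finger_gap': 0.08533457572428817}
```

View pics/top0.png

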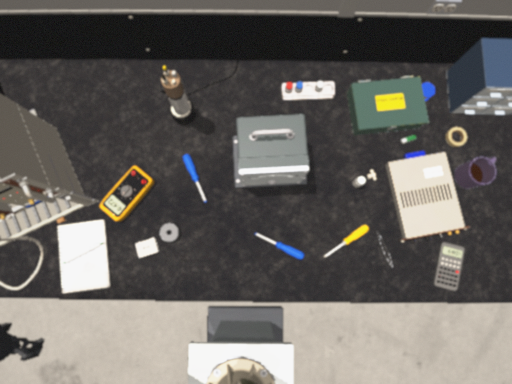

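View pics/side0.png

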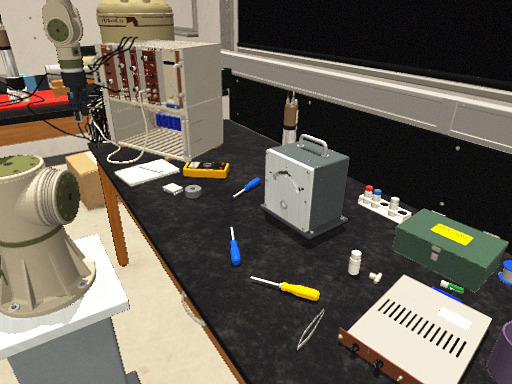

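The top view shows the candidates: yellow screwdriver (347,240), blue ones at (280,246) and (195,177). I choose the yellow one, since blue look-alikes are excluded. Its tip is near (325,256). The collimator is at (271,150). The side view shows the plate facing the robot, with the yellow screwdriver from (250,279) to (318,295).

```bash
cat > h.py <<'E'
import numpy as np,cv2
def load(n): return dict(np.load(n))
def K(d): return np.array([[d["fx"],0,d["cx"]],[0,d["fy"],d["cy"]],[0,0,1]],float)
def slopes(d,uv):
    dist=np.array([float(d["k1"]),0,0,0,0])
    return cv2.undistortPoints(np.array(uv,float).reshape(-1,1,2),K(d),dist).reshape(-1,2)
def cfw(d,T=None): return d["camera_from_world"] if T is None else np.linalg.inv(T@d["hand_eye"])
def rays(d,uv,T=None):
    M=cfw(d,T);R=M[:3,:3];o=-R.T@M[:3,3]
    s=slopes(d,uv);v=np.c_[s,np.ones(len(s))]@R
    return o,v
def on_z(d,uv,z,T=None):
    o,v=rays(d,uv,T);return o+v*((z-o[2])/v[:,2])[:,None]
def tri(d1,u1,d2,u2,T1=None,T2=None):
    P1=cfw(d1,T1)[:3];P2=cfw(d2,T2)[:3]
    X=cv2.triangulatePoints(P1,P2,slopes(d1,u1).T,slopes(d2,u2).T);return (X[:3]/X[3]).T
def cloud(d,T=None):
    h,w=d["z_map"].shape;u,v=np.meshgrid(np.arange(w),np.arange(h))
    s=slopes(d,np.stack([u,v],-1)).reshape(h,w,2);z=d["z_map"]
    P=np.dstack([s*z[...,None],z]);M=np.linalg.inv(cfw(d,T));return P@M[:3,:3].T+M[:3,3]
def yellow(d): 
    h=cv2.cvtColor(d["image"],cv2.COLOR_BGR2HSV);return cv2.inRange(h,(20,130,120),(35,255,255))
def pose(s):
    from scipy.spatial.transform import Rotation as Ro
    q=s["orientation"];T=np.eye(4);T[:3,:3]=Ro.from_quat([q[1],q[2],q[3],q[0]]).as_matrix();T[:3,3]=s["tcp_pos"];return T
E
python3 - <<'E'
from h import *
t=load("top0.npz");s=load("side0.npz")
E={}
for n,d,box in(("t",t,(300,215,380,265)),("s",s,(245,265,325,305))):
    m=yellow(d);x0,y0,x1,y1=box;k=np.zeros_like(m);k[y0:y1,x0:x1]=m[y0:y1,x0:x1]
    ys,xs=np.nonzero(k);p=np.c_[xs,ys].astype(float);c=p.mean(0);w=np.linalg.svd(p-c)[2][0];a=(p-c)@w
    E[n]=c;print(n,len(p),c,c+w*a.min(),c+w*a.max())
print("handle centroid",tri(t,[E["t"]],s,[E["s"]]),on_z(t,[E["t"]],.0125))
C=cloud(t);print("bench z",np.median(C[200:250,200:240].reshape(-1,3)[:,2]))
# plate from side depth
C=cloud(s);P=C[160:215,272:300].reshape(-1,3);
c=np.median(P,0);P=P[np.linalg.norm(P-c,axis=1)<.1];c=P.mean(0);n=np.linalg.svd(P-c)[2][2];P=P[abs((P-c)@n)<.004];c=P.mean(0);n=np.linalg.svd(P-c)[2][2]
print("plate",len(P),c,n,P.min(0),P.max(0))
# top face of housing
C=cloud(t);m=(C[...,2]>.19)&(C[...,2]<.225);m[:,:225]=0;m[:,320:]=0;m[:100]=0;m[200:]=0
Q=C[m];print(len(Q),Q.min(0),Q.max(0),cv2.minAreaRect(Q[:,:2].astype(np.float32)*1000))
big=cv2.resize(np.vstack([np.hstack([t["image"][215:275,300:390],t["image"][215:275,230:320]])]),None,fx=4,fy=4,interpolation=2)
b2=cv2.resize(s["image"][135:235,255:355],None,fx=4,fy=4,interpolation=2)
cv2.imwrite("pics/crop1.png",big);o=np.zeros((400,400,3),np.uint8);cv2.imwrite("pics/crop2.png",b2)
E
```

```text
t 242 [356.44214876 233.64049587] [367.7846446  225.69266244] [344.57011403 241.95938405]
s 394 [300.86548223 290.83756345] [280.94039437 285.21108172] [318.74934641 295.88764081]
handle centroid [[ 0.48756143 -0.35980429  0.01274098]] [[ 0.48698581 -0.35945374  0.0125    ]]
bench z 2.5466797636375382e-05
plate 1315 [ 0.64415015 -0.09230527  0.12284146] [ 0.99805192  0.06223226 -0.0044169 ] [ 0.63841103 -0.15768571  0.02700912] [ 0.65214135 -0.02514798  0.21437309]
3808 [ 0.63426646 -0.18160794  0.19007592] [0.80723176 0.01355721 0.22407573] ((721.8245239257812, -84.24900817871094), (163.68310546875, 190.3264923095703), 3.871695041656494)
```

View pics/crop1.png

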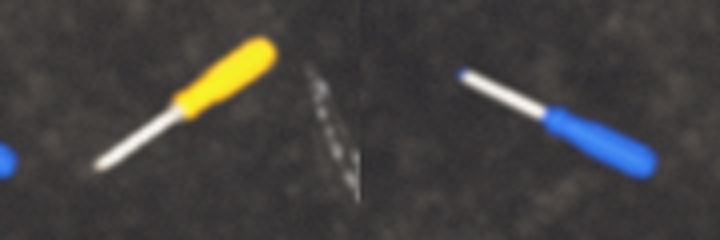

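View pics/crop2.png

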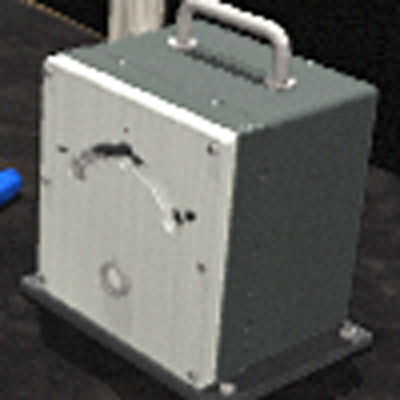

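The crops confirm it: the yellow handle has a steel shank, tip at about (324,257). The pin shows at the left pocket, and the plate's yaw is about 3.7°.

Run:
```python
from h import *
t=load("top0.npz");p=on_z(t,[[324.2,256.7],[356.44,233.64],[368.7,226.2]],.0125)
print(p,np.linalg.norm(p[0]-p[2]));d=p[0]-p[1];a=np.arctan2(d[1],d[0]);print(np.degrees(a))
u=d/np.linalg.norm(d);print("grasp from tip",p[0]-.1*u,"from end",p[2]+.067*u)
```

```text
[[ 0.41440126 -0.25672734  0.0125    ]
 [ 0.4869873  -0.35944698  0.0125    ]
 [ 0.51074474 -0.39897407  0.0125    ]] 0.17180278575840852
125.24664330392038
grasp from tip [ 0.47211099 -0.33839488  0.0125    ] from end [ 0.47207922 -0.34425682  0.0125    ]
```

Call:
carry_out([
  {"tx": 3, "ty": -5, "wz": 0.15},
  {"tx": 3, "ty": -5, "wz": 0.15},
  {"tx": 3, "ty": -5, "wz": 0.15},
  {"tx": 3, "ty": -5, "wz": 0.15},
  {"tx": 3, "ty": -5, "wz": 0.15},
  {"tx": 3, "ty": -5, "wz": 0.15},
  {"tx": 3, "ty": -5, "wz": 0.15},
  {"tx": 3, "ty": -5, "wz": 0.15},
])

```text
invalid input at $.moves[0]: expected keys tx, ty, tz, wx, wy, wz, claw
```

Call:
carry_out([
  {"tx": 3, "ty": -5, "tz": 0, "wx": 0, "wy": 0, "wz": 0.16, "claw": -1},
  {"tx": 3, "ty": -5, "tz": 0, "wx": 0, "wy": 0, "wz": 0.16, "claw": -1},
  {"tx": 3, "ty": -5, "tz": 0, "wx": 0, "wy": 0, "wz": 0.16, "claw": -1},
  {"tx": 3, "ty": -5, "tz": 0, "wx": 0, "wy": 0, "wz": 0.16, "claw": -1},
  {"tx": 3, "ty": -5, "tz": 0, "wx": 0, "wy": 0, "wz": 0.16, "claw": -1},
  {"tx": 3, "ty": -5, "tz": 0, "wx": 0, "wy": 0, "wz": 0.16, "claw": -1},
  {"tx": 2, "ty": -5, "tz": 0, "wx": 0, "wy": 0, "wz": 0.16, "claw": -1},
  {"tx": 1, "ty": -5, "tz": 0, "wx": 0, "wy": 0, "wz": 0.16, "claw": -1},
])

```text
clock: 1.1
tcp_pos: [0.4272, 0.1357, 0.231]
orientation: [-0.0, -0.423, 0.906, 0.0]
wrist_force: [0.5, -0.1, -0.0]
finger_gap: 0.0853
grip_force: 0.0
```

Call:
carry_out([
  {"tx": 1, "ty": -5, "tz": 0, "wx": 0, "wy": 0, "wz": 0.16, "claw": -1},
  {"tx": 1, "ty": -5, "tz": 0, "wx": 0, "wy": 0, "wz": 0.16, "claw": -1},
  {"tx": 0.5, "ty": -5, "tz": 0, "wx": 0, "wy": 0, "wz": 0.16, "claw": -1},
  {"tx": 0.5, "ty": -5, "tz": 0, "wx": 0, "wy": 0, "wz": 0.16, "claw": -1},
  {"tx": 0, "ty": -5, "tz": 0, "wx": 0, "wy": 0, "wz": 0.16, "claw": -1},
  {"tx": 0, "ty": -5, "tz": 0, "wx": 0, "wy": 0, "wz": 0.16, "claw": -1},
  {"tx": 0, "ty": -5, "tz": 0, "wx": 0, "wy": 0, "wz": 0.16, "claw": -1},
  {"tx": 0, "ty": -5, "tz": 0, "wx": 0, "wy": 0, "wz": 0.16, "claw": -1},
])

```text
clock: 2.1
tcp_pos: [0.4561, -0.2639, 0.231]
orientation: [-0.0, 0.881, -0.474, -0.0]
wrist_force: [-0.1, 0.8, 0.5]
finger_gap: 0.0854
grip_force: 0.0
```

Run:
```python
from h import *
from workcell import env, read_camera
s=env.get_state();T=pose(s);d=read_camera("wrist");np.savez("w1.npz",T=T,**d);cv2.imwrite("pics/w1.png",d["image"])
print(np.degrees(s["joint_pos"]).round(1),d["hand_eye"].round(3))
m=yellow(d);m=cv2.morphologyEx(m,cv2.MORPH_OPEN,np.ones((3,3)))
n,l,st,ce=cv2.connectedComponentsWithStats(m);print(st[1:],ce[1:])
```

```text
[ -38.8   12.6   -4.5   72.9    0.  -162.2] [[-0.    -0.962 -0.273  0.069]
 [ 1.    -0.    -0.     0.001]
 [ 0.    -0.273  0.962 -0.142]
 [ 0.     0.     0.     1.   ]]
[[285  61   3   3   9]
 [282 119   5  13  45]
 [270 125   3   3   9]] [[286.   62. ]
 [283.8 125. ]
 [271.  126. ]]
```

View pics/w1.png

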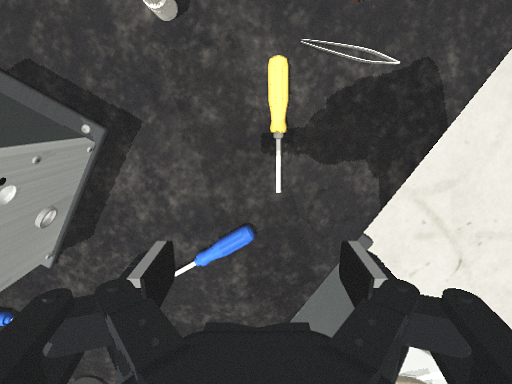

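The wrist view shows the yellow screwdriver upright: end (278,57), handle front (278,133), tip (278,192). The vial is at (160,5) and the tweezers are at (350,50).

Run:
```python
from h import *
w=load("w1.npz");T=w["T"];t=load("top0.npz")
h=cv2.cvtColor(w["image"],cv2.COLOR_BGR2HSV);m=cv2.inRange(h,(18,80,80),(40,255,255));m[:, :255]=0;m[:,300:]=0;m[150:]=0
ys,xs=np.nonzero(m);c=[xs.mean(),ys.mean()];print(len(xs),c,ys.min(),ys.max())
C=cloud(w,T);print("depth top of handle",np.median(C[70:110,276:281,2]))
print("tri",tri(w,[c],t,[[356.44,233.64]],T,None))
p=on_z(w,[[278.3,192.5],[278.3,57],c,[278.3,133]],.0125,T);print(p.round(4),np.linalg.norm(p[0]-p[1]))
d=p[0]-p[1];u=d/np.linalg.norm(d);print(np.degrees(np.arctan2(u[1],u[0])),"grasp",p[0]-.1*u,p[1]+.067*u)
```

```text
1463 [np.float64(277.92344497607655), np.float64(92.26384142173616)] 55 132
depth top of handle 0.024060620676522065
tri [[ 0.48740521 -0.36164253  0.00396313]]
[[ 0.4153 -0.2567  0.0125]
 [ 0.5096 -0.3936  0.0125]
 [ 0.4876 -0.3607  0.0125]
 [ 0.4596 -0.3209  0.0125]] 0.16622231414164548
124.56736485184123 grasp [ 0.47205904 -0.33904045  0.0125    ] [ 0.4716178  -0.33840006  0.0125    ]
```

Call:
carry_out([
  {"tx": 0.8, "ty": -3.8, "tz": 0, "wx": 0, "wy": 0, "wz": 0.02, "claw": -1},
  {"tx": 0.78, "ty": -3.7, "tz": -4, "wx": 0, "wy": 0, "wz": 0, "claw": -1},
  {"tx": 0, "ty": 0, "tz": -5, "wx": 0, "wy": 0, "wz": 0, "claw": -1},
  {"tx": 0, "ty": 0, "tz": -5, "wx": 0, "wy": 0, "wz": 0, "claw": -1},
  {"tx": 0, "ty": 0, "tz": -4, "wx": 0, "wy": 0, "wz": 0, "claw": -1},
  {"tx": 0, "ty": 0, "tz": -2.5, "wx": 0, "wy": 0, "wz": 0, "claw": -1},
  {"tx": 0, "ty": 0, "tz": -1.5, "wx": 0, "wy": 0, "wz": 0, "claw": -1},
  {"tx": 0, "ty": 0, "tz": -0.8, "wx": 0, "wy": 0, "wz": 0, "claw": -1},
])

```text
clock: 3.15
tcp_pos: [0.4723, -0.3372, 0.0027]
orientation: [-0.0, 0.884, -0.467, -0.0]
wrist_force: [0.1, -0.3, -0.0]
finger_gap: 0.0853
grip_force: 0.0
```

Call:
carry_out([
  {"tx": 0, "ty": 0, "tz": 0, "wx": 0, "wy": 0, "wz": 0, "claw": 0.2},
  {"tx": 0, "ty": 0, "tz": 0, "wx": 0, "wy": 0, "wz": 0, "claw": 1},
  {"tx": 0, "ty": 0, "tz": 0, "wx": 0, "wy": 0, "wz": 0, "claw": 1},
  {"tx": 0, "ty": 0, "tz": 0, "wx": 0, "wy": 0, "wz": 0, "claw": 1},
  {"tx": 0, "ty": 0, "tz": 0, "wx": 0, "wy": 0, "wz": 0, "claw": 1},
  {"tx": 0, "ty": 0, "tz": 0, "wx": 0, "wy": 0, "wz": 0, "claw": 1},
], newtons=90)

```text
clock: 3.9
tcp_pos: [0.473, -0.3379, 0.0046]
orientation: [0.0, 0.884, -0.467, 0.001]
wrist_force: [-0.3, 1.1, 5.6]
finger_gap: 0.0219
grip_force: 88.0
```

Call:
carry_out([
  {"tx": 0, "ty": 0, "tz": 1.5, "wx": 0, "wy": 0, "wz": 0, "claw": 1},
  {"tx": 0, "ty": 0, "tz": 4, "wx": 0, "wy": 0, "wz": 0, "claw": 1},
  {"tx": -1, "ty": 1, "tz": 6, "wx": 0, "wy": 0, "wz": 0, "claw": 1},
  {"tx": -2, "ty": 2, "tz": 6, "wx": 0.086, "wy": -0.13, "wz": 0, "claw": 1},
  {"tx": -2, "ty": 2, "tz": 4, "wx": 0.086, "wy": -0.13, "wz": 0, "claw": 1},
  {"tx": -2, "ty": 2, "tz": 3, "wx": 0.086, "wy": -0.13, "wz": 0, "claw": 1},
  {"tx": -1, "ty": 1, "tz": 1, "wx": 0.086, "wy": -0.13, "wz": 0, "claw": 1},
  {"tx": 0, "ty": 0, "tz": 0, "wx": 0.086, "wy": -0.13, "wz": 0, "claw": 1},
])

```text
clock: 4.9
tcp_pos: [0.4515, -0.2246, 0.2572]
orientation: [-0.312, 0.805, -0.47, 0.183]
wrist_force: [-0.9, -0.3, -0.5]
finger_gap: 0.0221
grip_force: 88.2
```

Call:
carry_out([
  {"tx": 0, "ty": 0, "tz": 0, "wx": 0, "wy": 0, "wz": 0, "claw": 1},
])

```text
clock: 5.03
tcp_pos: [0.4501, -0.2242, 0.2538]
orientation: [-0.311, 0.806, -0.471, 0.179]
wrist_force: [-0.4, 0.2, -0.5]
finger_gap: 0.022
grip_force: 88.3
```

Run:
```python
from h import *
from workcell import env, read_camera
s=env.get_state();T=pose(s);d=read_camera("wrist");np.savez("w2.npz",T=T,**d);cv2.imwrite("pics/w2.png",d["image"])
print(s["tcp_pos"],s["finger_gap"],s["wrist_force"],np.degrees(s["joint_pos"]).round(1),d["fx"])
```

```text
[ 0.45006544 -0.22422702  0.25379196] 0.02201293231407343 [-0.41920937  0.21802695 -0.53529661] [ -60.5    3.   -23.6   63.6   42.1 -179.9] 278.91074099444336
```

View pics/w2.png

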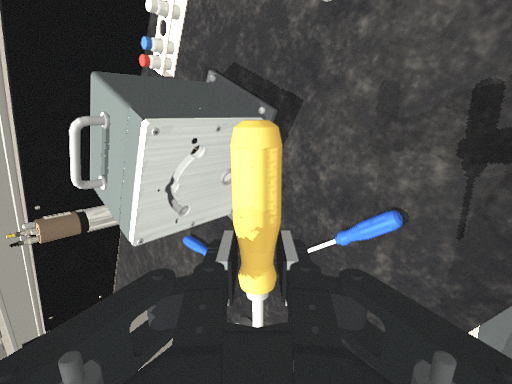

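The wrist view shows the screwdriver gripped, with the shank toward the bottom. The plate lies at left, with the slot arc running from (200,150) to the pin near (182,210) and the ring near (228,177).

Run:
```python
from h import *
w=load("w2.npz");T=w["T"];C=cloud(w,T)
P=C[128:225,145:228].reshape(-1,3);P=P[(P[:,2]>.02)&(P[:,2]<.21)]
c=np.median(P,0)
for i in range(6):
    A=np.c_[P[:,1:],np.ones(len(P))] ;k=abs(P[:,0]-A@(co:=np.linalg.lstsq(A if i==0 else A[ok],P[:,0] if i==0 else P[ok,0],rcond=None)[0]))
    ok=k<max(.002,np.percentile(k,80) if i<3 else .002)
print("plane x=a*y+b*z+c",co,ok.sum(),"yaw",-np.degrees(np.arctan(co[0])))
C2=C.reshape(-1,3);m=abs(C2[:,0]-np.c_[C2[:,1:],np.ones(len(C2))]@co)<.003
m&=(C2[:,2]>.0)&(C2[:,2]<.23)&(C2[:,1]>-.25)&(C2[:,1]<.1)
yaw=-np.arctan(co[0]);l=C2[m]@np.array([-np.sin(yaw),np.cos(yaw),0]);print("lateral",np.percentile(l,[.5,50,99.5]),"z",np.percentile(C2[m][:,2],[.5,99.5]))
# depth behind plate in slot area
D=C[...,0]-(C[...,1:]@co[:2]+co[2])
cr=w["image"][110:250,120:250];cv2.imwrite("pics/w2c.png",cv2.resize(cr,None,fx=5,fy=4.28*1,interpolation=cv2.INTER_CUBIC)[:600])
vis=np.clip((D[110:250,120:250]*1000*8)+128,0,255).astype(np.uint8);vis=cv2.resize(vis,None,fx=3,fy=3,interpolation=0)
a=cv2.resize(cr,None,fx=3,fy=3,interpolation=cv2.INTER_CUBIC)
cv2.imwrite("pics/w2c.png",np.hstack([a,cv2.cvtColor(vis,cv2.COLOR_GRAY2BGR)]))
```

```text
plane x=a*y+b*z+c [-0.06580549 -0.00441246  0.63791387] 7116 yaw 3.764948499165467
lateral [-0.24367117 -0.14531003 -0.03667489] z [0.0110537  0.21165813]
```

View pics/w2c.png

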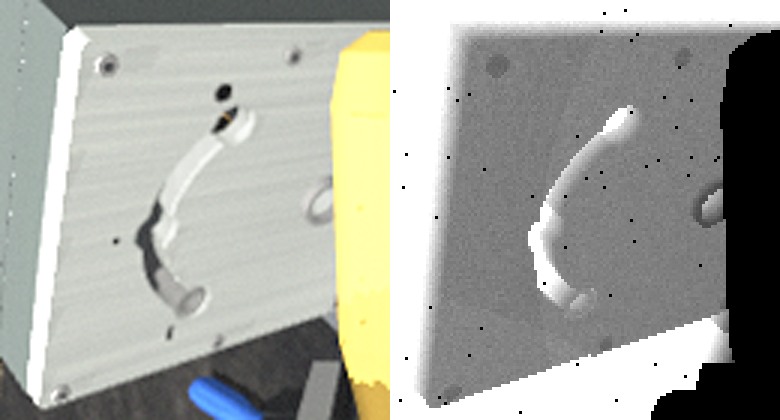

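In the crop, the pin's round end in the left pocket is at (192,301)/3, i.e. image (184,210). The bar mark is just beyond it, the right pocket is at about (238,122)/3, and its big spot is at (224,92)/3.

Run:
```python
from h import *
w=load("w2.npz");T=w["T"];co=np.array([-0.0658,-0.00441,.63791])
# refine: ask circle-ish pin end: bright/dark ellipse; here hand pixel
def onpl(px,off=0):
    o,v=rays(w,[px],T);v=v[0]; n=np.array([1,-co[0],-co[1]]);t=(co[2]+off-o@n)/(v@n);return o+t*v
yaw=np.arctan(.0658);L=np.array([-np.sin(yaw),np.cos(yaw),0])
f=lambda x,y:(x/3+120-.33,y/3+110-.33)
for n,x,y,off in [("scrTR",108,65,0),("scrTL",62,393,0),("scrBR",294,56,0),("scrmidL",218,341,0),("pin",192,301,.001),("rpocket",236,124,0),("spot",224,92,0),("bar",170,333,0),("midmark",116,241,0),("ring",322,202,-.006),("cornTR",88,28,0),("cornTL",42,405,0)]:
    p=onpl(f(x,y),off);print(n,p.round(4),"lat %.4f z %.4f"%(p@L,p[2]))
```

```text
scrTR [ 0.6485 -0.174   0.2   ] lat -0.2162 z 0.2000
scrTL [ 0.6372 -0.0019  0.2002] lat -0.0438 z 0.2002
scrBR [ 0.6489 -0.1739  0.1103] lat -0.2161 z 0.1103
scrmidL [ 0.6375 -0.0016  0.1101] lat -0.0435 z 0.1101
pin [ 0.6408 -0.0376  0.134 ] lat -0.0796 z 0.1340
rpocket [ 0.6467 -0.1418  0.1337] lat -0.1839 z 0.1337
spot [ 0.6477 -0.1586  0.1443] lat -0.2007 z 0.1443
bar [ 0.6386 -0.0201  0.1442] lat -0.0620 z 0.1442
midmark [ 0.643  -0.089   0.1844] lat -0.1310 z 0.1844
ring [ 0.6376 -0.0914  0.0692] lat -0.1331 z 0.0692
cornTR [ 0.6494 -0.1889  0.2097] lat -0.2311 z 0.2097
cornTL [0.6369 0.0018 0.2098] lat -0.0400 z 0.2098
```

```bash
cat > delta.py <<'E'
from h import *
from workcell import env
from scipy.spatial.transform import Rotation as Ro
s=env.get_state();R=pose(s)[:3,:3];z=R[:,2]
ax=np.cross(z,[0,0,-1]);a=np.arctan2(np.linalg.norm(ax),-z[2]);v=ax/max(np.linalg.norm(ax),1e-9)*a
R1=Ro.from_rotvec(v).as_matrix()@R;yy=np.degrees(np.arctan2(R1[1,1],R1[0,1]))
print("untilt",v.round(4),"then wz deg",93.77-yy,"rad",np.radians(93.77-yy));print(s["tcp_pos"].round(4),s["wrist_force"].round(1),s["ft_torque"].round(2),s["finger_gap"],s["clock"],np.degrees(s["joint_pos"]).round(0))
E
python3 delta.py
```

```text
untilt [-0.3636  0.6367  0.    ] then wz deg 244.32287291800543 rad 4.264238570350881
[ 0.4504 -0.2248  0.2543] [ 1.3 -0.2  0.4] [-0.3   0.61 -0.02] 0.02216408903084626 5.075 [ -60.    3.  -23.   64.   42. -180.]
```

Call:
carry_out([
  {"tx": 0, "ty": 1, "tz": 0, "wx": -0.073, "wy": 0.127, "wz": 0, "claw": 1},
  {"tx": 0, "ty": 1, "tz": 0, "wx": -0.073, "wy": 0.127, "wz": 0, "claw": 1},
  {"tx": 0, "ty": 1, "tz": 0, "wx": -0.073, "wy": 0.127, "wz": 0, "claw": 1},
  {"tx": 0, "ty": 1, "tz": 0, "wx": -0.073, "wy": 0.127, "wz": 0, "claw": 1},
  {"tx": 0, "ty": 1, "tz": 0, "wx": -0.073, "wy": 0.127, "wz": 0, "claw": 1},
  {"tx": 0, "ty": 1, "tz": 0, "wx": 0, "wy": 0, "wz": -0.168, "claw": 1},
  {"tx": 0, "ty": 1, "tz": 0, "wx": 0, "wy": 0, "wz": -0.168, "claw": 1},
  {"tx": 0, "ty": 1, "tz": 0, "wx": 0, "wy": 0, "wz": -0.168, "claw": 1},
])

```text
clock: 6.08
tcp_pos: [0.4519, -0.1446, 0.2556]
orientation: [0.0, 0.71, -0.704, 0.003]
wrist_force: [-0.5, -0.1, -0.6]
finger_gap: 0.0222
grip_force: 88.6
```

Call:
carry_out([
  {"tx": 0.5, "ty": 1, "tz": 0, "wx": 0, "wy": 0, "wz": -0.168, "claw": 1},
  {"tx": 0.5, "ty": 1, "tz": 0, "wx": 0, "wy": 0, "wz": -0.168, "claw": 1},
  {"tx": 0.5, "ty": 1, "tz": -1, "wx": 0, "wy": 0, "wz": -0.168, "claw": 1},
  {"tx": 0.5, "ty": 1, "tz": -1, "wx": 0, "wy": 0, "wz": -0.168, "claw": 1},
  {"tx": 0.5, "ty": 1, "tz": -2, "wx": 0, "wy": 0, "wz": -0.168, "claw": 1},
  {"tx": 0.5, "ty": 1, "tz": -2, "wx": 0, "wy": 0, "wz": -0.168, "claw": 1},
  {"tx": 0.5, "ty": 1, "tz": -2, "wx": 0, "wy": 0, "wz": -0.168, "claw": 1},
  {"tx": 0.5, "ty": 1, "tz": -2, "wx": 0, "wy": 0, "wz": -0.168, "claw": 1},
])

```text
clock: 7.08
tcp_pos: [0.4924, -0.0647, 0.155]
orientation: [-0.001, -0.117, 0.993, -0.003]
wrist_force: [1.3, -0.8, -0.1]
finger_gap: 0.0216
grip_force: 88.5
```

Call:
carry_out([
  {"tx": 0.5, "ty": 1, "tz": -1.5, "wx": 0, "wy": 0, "wz": -0.168, "claw": 1},
  {"tx": 0, "ty": 0.8, "tz": -1.3, "wx": 0, "wy": 0, "wz": 0, "claw": 1},
  {"tx": 0, "ty": 0, "tz": 0, "wx": 0, "wy": 0, "wz": 0, "claw": 1},
])

```text
clock: 7.45
tcp_pos: [0.4958, -0.0462, 0.126]
orientation: [-0.002, -0.037, 0.999, -0.002]
wrist_force: [-1.0, -0.1, 0.5]
finger_gap: 0.0218
grip_force: 88.5
```

```bash
python3 delta.py
```

```text
untilt [ 0.0042 -0.0036  0.    ] then wz deg -0.4880729425454291 rad -0.008518479837314852
[ 0.4958 -0.0462  0.126 ] [-1.  -0.1  0.5] [-0.06 -0.01 -0.01] 0.021809298192541647 7.45 [-14.  13. -19.  58.  -0. -19.]
```

Run:
```python
from h import *
from workcell import read_camera
D={}
for n in("top","side"):
    d=read_camera(n);np.savez(n+"1.npz",**d);D[n]=d
p=np.array([[.595,-.039,.1345]]);e={}
for n,d in D.items():
    M=d["camera_from_world"];e[n]=cv2.projectPoints(p,cv2.Rodrigues(M[:3,:3])[0],M[:3,3],K(d),np.array([float(d["k1"]),0,0,0,0]))[0].ravel();print(n,e[n])
o=[]
for n in D:
    u,v=e[n].astype(int);print(n,u-30,v-35);o.append(cv2.resize(D[n]["image"][v-35:v+40,u-30:u+20+10],None,fx=6,fy=6,interpolation=cv2.INTER_CUBIC))
cv2.imwrite("pics/tip.png",np.hstack(o))
```

```text
top [255.15160491 192.97395831]
side [261.37545559 180.80650038]
top 225 157
side 231 145
```

View pics/tip.png

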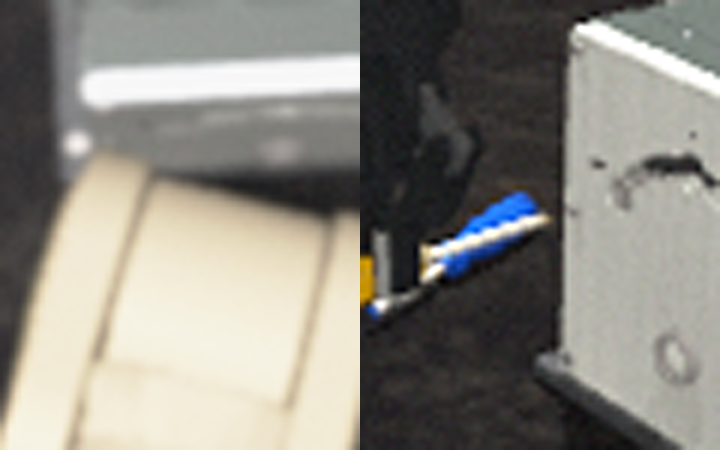

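The side crop shows the tip at about (261.7,180.7), against a predicted (261.4,180.8). The pin end is at about (274.3,176.3). In the top view the arm hides the tip.

Run:
```python
from h import *
d=load("side1.npz");M=d["camera_from_world"]
p=np.array([[.6408,-.0376,.134],[.595,-.039,.1345]])
print(cv2.projectPoints(p,cv2.Rodrigues(M[:3,:3])[0],M[:3,3],K(d),np.array([float(d["k1"]),0,0,0,0]))[0].reshape(-1,2))
C=cloud(d)
# shank points: bright pixels with z in .11...16 near
B=[]
for v in range(176,194):
    for u in range(240,266):
        P=C[v,u]
        if .54<P[0]<.61 and -.09<P[1]<0.02 and .10<P[2]<.16 and d["image"][v,u].min()>90: B.append(P)
B=np.array(B);n=np.array([.9978,.0657,0]);L=np.array([-.0657,.9978,0])
print(len(B));
if len(B):
    a=B@n;print(np.c_[a,B@L,B[:,2]][np.argsort(a)].round(4))
```

```text
[[273.65385492 177.28624162]
 [261.37545559 180.80650038]]
30
[[ 0.5363 -0.0813  0.138 ]
 [ 0.5389 -0.0826  0.1345]
 [ 0.5411 -0.0796  0.1359]
 [ 0.5431 -0.0817  0.1361]
 [ 0.5448 -0.0794  0.1379]
 [ 0.5457 -0.0831  0.1359]
 [ 0.5463 -0.0822  0.1386]
 [ 0.5478 -0.0849  0.1393]
 [ 0.5515 -0.0801  0.1331]
 [ 0.553  -0.0828  0.1401]
 [ 0.5536 -0.0771  0.1377]
 [ 0.5543 -0.0812  0.1359]
 [ 0.5578 -0.0812  0.1349]
 [ 0.5591 -0.0795  0.1371]
 [ 0.5613 -0.0815  0.134 ]
 [ 0.5633 -0.0788  0.1356]
 [ 0.5646 -0.0818  0.1364]
 [ 0.5652 -0.0762  0.1372]
 [ 0.5673 -0.0831  0.1361]
 [ 0.5685 -0.0767  0.1365]
 [ 0.5695 -0.0802  0.1376]
 [ 0.5714 -0.0824  0.1379]
 [ 0.5722 -0.0814  0.1341]
 [ 0.5756 -0.0818  0.1365]
 [ 0.5785 -0.078   0.1374]
 [ 0.5792 -0.0819  0.1388]
 [ 0.5793 -0.0818  0.1355]
 [ 0.5839 -0.0806  0.1369]
 [ 0.5841 -0.0804  0.1335]
 [ 0.5868 -0.0817  0.1365]]
```

Call:
carry_out([
  {"tx": 0, "ty": -0.05, "tz": 0.05, "wx": 0.004, "wy": -0.004, "wz": -0.0085, "claw": 1},
  {"tx": 1.5, "ty": 0.1, "tz": 0, "wx": 0, "wy": 0, "wz": 0, "claw": 1},
  {"tx": 1.2, "ty": 0.08, "tz": 0, "wx": 0, "wy": 0, "wz": 0, "claw": 1},
  {"tx": 0.9, "ty": 0.06, "tz": 0, "wx": 0, "wy": 0, "wz": 0, "claw": 1},
  {"tx": 0.5, "ty": 0.03, "tz": 0, "wx": 0, "wy": 0, "wz": 0, "claw": 1},
  {"tx": 0, "ty": 0, "tz": 0, "wx": 0, "wy": 0, "wz": 0, "claw": 1},
])

```text
clock: 8.3
tcp_pos: [0.5375, -0.0444, 0.1267]
orientation: [0.001, -0.031, 1.0, 0.0]
wrist_force: [-0.2, 0.9, -1.0]
finger_gap: 0.0222
grip_force: 88.5
```

```bash
cat > q.py <<'E'
from h import *
from workcell import env
s=env.get_state();T=pose(s);p=T@np.array([-.0995,0,-.008,1]);c=np.array([.6359,-.131,.105])
n=np.array([.9978,.0657,0]);L=np.array([-.0657,.9978,0])
print("tip past plate mm %.1f lat %.1f z %.1f (rel slot centre)"%((p[:3]@n-c[0])*1e3,(p[:3]@L-c[1])*1e3,(p[2]-c[2])*1e3),"F n,L,z",(s["wrist_force"]@n).round(1),(s["wrist_force"]@L).round(1),s["wrist_force"][2].round(1),s["clock"],s["finger_gap"].round(4),"tcp",s["tcp_pos"].round(4))
E
python3 q.py; python3 delta.py
```

```text
untilt [-0.0003  0.0018  0.    ] then wz deg 0.22440199538336003 rad 0.003916553667484748
[ 0.5375 -0.0444  0.1267] [-0.2  0.9 -1. ] [-0.06  0.03  0.05] 0.02222053043262296 8.3 [-13.  17. -14.  59.   0. -17.]Traceback (most recent call last):
  File "q.py", line 5, in <module>
    print("tip past plate mm %.1f lat %.1f z %.1f (rel slot centre)"%((p[:3]@n-c[0])*1e3,(p[:3]@L-c[1])*1e3,(p[2]-c[2])*1e3),"F n,L,z",(s["wrist_force"]@n).round(1),(s["wrist_force"]@L).round(1),s["wrist_force"][2].round(1),s["clock"],s["finger_gap"].round(4),"tcp",s["tcp_pos"].round(4))
                                                                                                                                                                                                                                           ^^^^^^^^^^^^^^^^^^^^^
AttributeError: 'float' object has no attribute 'round'
```

Call:
carry_out([
  {"tx": 0.2, "ty": 0.053, "tz": 0, "wx": 0, "wy": 0, "wz": 0.004, "claw": 1},
  {"tx": 0.2, "ty": 0.013, "tz": 0, "wx": 0, "wy": 0, "wz": 0, "claw": 1},
  {"tx": 0.15, "ty": 0.01, "tz": 0, "wx": 0, "wy": 0, "wz": 0, "claw": 1},
  {"tx": 0.15, "ty": 0.01, "tz": 0, "wx": 0, "wy": 0, "wz": 0, "claw": 1},
  {"tx": 0, "ty": 0, "tz": 0, "wx": 0, "wy": 0, "wz": 0, "claw": 1},
])

```text
clock: 8.93
tcp_pos: [0.5444, -0.0437, 0.1269]
orientation: [0.001, -0.033, 0.999, 0.0]
wrist_force: [0.2, 0.4, -0.7]
finger_gap: 0.0218
grip_force: 88.5
```

```bash
sed -i 's/s\["finger_gap"\].round(4)/s["finger_gap"]/; s/s\["wrist_force"\]\[2\].round(1)/s["wrist_force"][2]/' q.py; python3 q.py
```

```text
tip past plate mm 3.9 lat 51.7 z 30.2 (rel slot centre) F n,L,z 0.2 0.4 -0.7334023212130337 8.925 0.021767909241234652 tcp [ 0.5444 -0.0437  0.1269]
```

Call:
carry_out([
  {"tx": 0.2, "ty": 0.013, "tz": 0, "wx": 0, "wy": 0, "wz": 0, "claw": 1},
  {"tx": 0.2, "ty": 0.013, "tz": 0, "wx": 0, "wy": 0, "wz": 0, "claw": 1},
  {"tx": 0.1, "ty": 0.007, "tz": 0, "wx": 0, "wy": 0, "wz": 0, "claw": 1},
  {"tx": 0.1, "ty": 0.007, "tz": 0, "wx": 0, "wy": 0, "wz": 0, "claw": 1},
  {"tx": 0, "ty": 0, "tz": 0, "wx": 0, "wy": 0, "wz": 0, "claw": 1},
])

```text
clock: 9.55
tcp_pos: [0.5503, -0.0432, 0.1269]
orientation: [0.001, -0.033, 0.999, 0.0]
wrist_force: [0.2, 0.9, -1.8]
finger_gap: 0.0217
grip_force: 88.5
```

```bash
python3 q.py
```

```text
tip past plate mm 9.8 lat 51.7 z 30.1 (rel slot centre) F n,L,z 0.3 0.8 -1.8103065116775774 9.55 0.02174788075197962 tcp [ 0.5503 -0.0432  0.1269]
```

Call:
carry_out([
  {"tx": 0.1, "ty": 0.007, "tz": 0, "wx": 0, "wy": 0, "wz": 0, "claw": 1},
  {"tx": 0.1, "ty": 0.007, "tz": 0, "wx": 0, "wy": 0, "wz": 0, "claw": 1},
  {"tx": 0, "ty": 0, "tz": 0, "wx": 0, "wy": 0, "wz": 0, "claw": 1},
])

```text
clock: 9.93
tcp_pos: [0.5524, -0.0431, 0.1269]
orientation: [0.001, -0.033, 0.999, 0.0]
wrist_force: [0.3, 0.2, -0.6]
finger_gap: 0.0217
grip_force: 88.5
```

```bash
python3 q.py
```

```text
tip past plate mm 11.9 lat 51.7 z 30.1 (rel slot centre) F n,L,z 0.4 0.2 -0.5823853940107716 9.925 0.021663575870929003 tcp [ 0.5524 -0.0431  0.1269]
```

Run:
```python
from h import *
from workcell import read_camera
d=read_camera("side");np.savez("side2.npz",**d)
cv2.imwrite("pics/s2.png",cv2.resize(d["image"][145:215,225:305],None,fx=8,fy=8,interpolation=cv2.INTER_CUBIC))
```

```text
(no output)
```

View pics/s2.png

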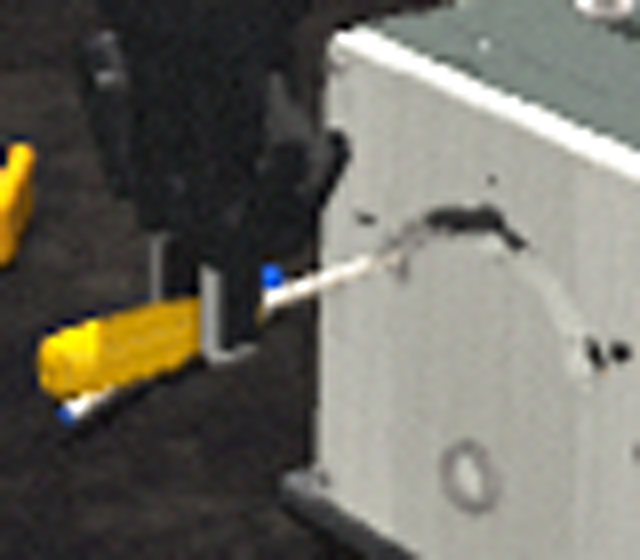

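The side crop shows the tip inside the pin at (395,255)/8, with no contact force yet. I'll keep advancing in small steps.

Call:
carry_out([
  {"tx": 0.1, "ty": 0.007, "tz": 0, "wx": 0, "wy": 0, "wz": 0, "claw": 1},
  {"tx": 0.1, "ty": 0.007, "tz": 0, "wx": 0, "wy": 0, "wz": 0, "claw": 1},
  {"tx": 0, "ty": 0, "tz": 0, "wx": 0, "wy": 0, "wz": 0, "claw": 1},
])

```text
clock: 10.35
tcp_pos: [0.5535, -0.043, 0.1266]
orientation: [0.0, -0.033, 0.999, 0.0]
wrist_force: [-4.0, -1.4, -0.1]
finger_gap: 0.0222
grip_force: 88.5
```

```bash
python3 q.py
```

```text
tip past plate mm 13.0 lat 51.7 z 29.7 (rel slot centre) F n,L,z -4.0 -1.1 -0.095490718214375 10.35 0.022204159568991296 tcp [ 0.5535 -0.043   0.1266]
```

Call:
carry_out([
  {"tx": 0.15, "ty": 0.01, "tz": 0, "wx": 0, "wy": 0, "wz": 0, "claw": 1},
  {"tx": 0.15, "ty": 0.01, "tz": 0, "wx": 0, "wy": 0, "wz": 0, "claw": 1},
  {"tx": 0.1, "ty": 0.007, "tz": 0, "wx": 0, "wy": 0, "wz": 0, "claw": 1},
  {"tx": 0, "ty": 0, "tz": 0, "wx": 0, "wy": 0, "wz": 0, "claw": 1},
], newtons=110)

```text
clock: 10.85
tcp_pos: [0.5561, -0.0428, 0.1263]
orientation: [-0.001, -0.033, 0.999, 0.0]
wrist_force: [-7.2, -1.0, 1.5]
finger_gap: 0.0209
grip_force: 110.4
```

```bash
python3 q.py
```

```text
tip past plate mm 15.7 lat 51.7 z 29.0 (rel slot centre) F n,L,z -7.3 -0.6 1.4501306009435726 10.85 0.02090857968318907 tcp [ 0.5561 -0.0428  0.1263]
```

Call:
carry_out([
  {"tx": 0.15, "ty": 0.01, "tz": 0.02, "wx": 0, "wy": 0, "wz": 0, "claw": 1},
  {"tx": 0.15, "ty": 0.01, "tz": 0.02, "wx": 0, "wy": 0, "wz": 0, "claw": 1},
  {"tx": 0.15, "ty": 0.01, "tz": 0.02, "wx": 0, "wy": 0, "wz": 0, "claw": 1},
  {"tx": 0.15, "ty": 0.01, "tz": 0.02, "wx": 0, "wy": 0, "wz": 0, "claw": 1},
  {"tx": 0, "ty": 0, "tz": 0, "wx": 0, "wy": 0, "wz": 0, "claw": 1},
])

```text
clock: 11.48
tcp_pos: [0.5609, -0.0424, 0.1266]
orientation: [-0.002, -0.032, 0.999, 0.0]
wrist_force: [-9.6, -1.7, 0.6]
finger_gap: 0.0212
grip_force: 110.5
```

```bash
python3 q.py
```

```text
tip past plate mm 20.5 lat 51.8 z 29.1 (rel slot centre) F n,L,z -9.6 -1.1 0.5592774410435637 11.475 0.021222707087186935 tcp [ 0.5609 -0.0424  0.1266]
```

Run:
```python
import numpy as np
th=np.radians(60-3*np.arange(41));p=np.c_[6*np.sin(th),6*np.cos(th)];d=np.diff(p,axis=0)
for i,(a,b) in enumerate(d): print(i+1,"tx %.2f ty %.2f tz %.2f"%(-.0657*a,.9978*a,b),end=" | ")
```

```text
1 tx 0.01 ty -0.16 tz 0.27 | 2 tx 0.01 ty -0.18 tz 0.26 | 3 tx 0.01 ty -0.19 tz 0.25 | 4 tx 0.01 ty -0.20 tz 0.24 | 5 tx 0.01 ty -0.22 tz 0.23 | 6 tx 0.01 ty -0.23 tz 0.22 | 7 tx 0.02 ty -0.24 tz 0.20 | 8 tx 0.02 ty -0.25 tz 0.19 | 9 tx 0.02 ty -0.26 tz 0.18 | 10 tx 0.02 ty -0.27 tz 0.16 | 11 tx 0.02 ty -0.28 tz 0.15 | 12 tx 0.02 ty -0.28 tz 0.14 | 13 tx 0.02 ty -0.29 tz 0.12 | 14 tx 0.02 ty -0.30 tz 0.10 | 15 tx 0.02 ty -0.30 tz 0.09 | 16 tx 0.02 ty -0.30 tz 0.07 | 17 tx 0.02 ty -0.31 tz 0.06 | 18 tx 0.02 ty -0.31 tz 0.04 | 19 tx 0.02 ty -0.31 tz 0.02 | 20 tx 0.02 ty -0.31 tz 0.01 | 21 tx 0.02 ty -0.31 tz -0.01 | 22 tx 0.02 ty -0.31 tz -0.02 | 23 tx 0.02 ty -0.31 tz -0.04 | 24 tx 0.02 ty -0.31 tz -0.06 | 25 tx 0.02 ty -0.30 tz -0.07 | 26 tx 0.02 ty -0.30 tz -0.09 | 27 tx 0.02 ty -0.30 tz -0.10 | 28 tx 0.02 ty -0.29 tz -0.12 | 29 tx 0.02 ty -0.28 tz -0.14 | 30 tx 0.02 ty -0.28 tz -0.15 | 31 tx 0.02 ty -0.27 tz -0.16 | 32 tx 0.02 ty -0.26 tz -0.18 | 33 tx 0.02 ty -0.25 tz -0.19 | 34 tx 0.02 ty -0.24 tz -0.20 | 35 tx 0.01 ty -0.23 tz -0.22 | 36 tx 0.01 ty -0.22 tz -0.23 | 37 tx 0.01 ty -0.20 tz -0.24 | 38 tx 0.01 ty -0.19 tz -0.25 | 39 tx 0.01 ty -0.18 tz -0.26 | 40 tx 0.01 ty -0.16 tz -0.27 |
```

Press slightly more, then take the first part of the arc.

Call:
carry_out([
  {"tx": 0.08, "ty": 0, "tz": 0.05, "wx": 0, "wy": 0, "wz": 0, "claw": 1},
  {"tx": 0.01, "ty": -0.16, "tz": 0.27, "wx": 0, "wy": 0, "wz": 0, "claw": 1},
  {"tx": 0.01, "ty": -0.18, "tz": 0.26, "wx": 0, "wy": 0, "wz": 0, "claw": 1},
  {"tx": 0.01, "ty": -0.19, "tz": 0.25, "wx": 0, "wy": 0, "wz": 0, "claw": 1},
  {"tx": 0, "ty": 0, "tz": 0, "wx": 0, "wy": 0, "wz": 0, "claw": 1},
])

```text
clock: 12.1
tcp_pos: [0.561, -0.0467, 0.1341]
orientation: [-0.003, -0.033, 0.999, 0.001]
wrist_force: [-9.6, 1.5, -0.8]
finger_gap: 0.0211
grip_force: 110.6
```

```bash
python3 q.py
```

```text
tip past plate mm 20.3 lat 47.5 z 36.5 (rel slot centre) F n,L,z -9.5 2.2 -0.7899217008718863 12.1 0.021116956975779727 tcp [ 0.561  -0.0467  0.1341]
```

Call:
carry_out([
  {"tx": 0.05, "ty": -0.2, "tz": 0.24, "wx": 0, "wy": 0, "wz": 0, "claw": 1},
  {"tx": 0.03, "ty": -0.22, "tz": 0.23, "wx": 0, "wy": 0, "wz": 0, "claw": 1},
  {"tx": 0.01, "ty": -0.23, "tz": 0.22, "wx": 0, "wy": 0, "wz": 0, "claw": 1},
  {"tx": 0.02, "ty": -0.24, "tz": 0.2, "wx": 0, "wy": 0, "wz": 0, "claw": 1},
  {"tx": 0.02, "ty": -0.25, "tz": 0.19, "wx": 0, "wy": 0, "wz": 0, "claw": 1},
  {"tx": 0.02, "ty": -0.26, "tz": 0.18, "wx": 0, "wy": 0, "wz": 0, "claw": 1},
])

```text
clock: 12.85
tcp_pos: [0.5622, -0.0603, 0.1465]
orientation: [-0.004, -0.033, 0.999, 0.001]
wrist_force: [-10.0, 1.3, -2.5]
finger_gap: 0.021
grip_force: 110.6
```

```bash
python3 q.py
```

```text
tip past plate mm 20.6 lat 33.9 z 48.7 (rel slot centre) F n,L,z -9.9 2.0 -2.4843965460357538 12.85 0.020970119544320463 tcp [ 0.5622 -0.0603  0.1465]
```

Call:
carry_out([
  {"tx": 0.02, "ty": -0.27, "tz": 0.18, "wx": 0, "wy": 0, "wz": 0, "claw": 1},
  {"tx": 0.02, "ty": -0.28, "tz": 0.16, "wx": 0, "wy": 0, "wz": 0, "claw": 1},
  {"tx": 0.02, "ty": -0.28, "tz": 0.15, "wx": 0, "wy": 0, "wz": 0, "claw": 1},
  {"tx": 0.02, "ty": -0.29, "tz": 0.12, "wx": 0, "wy": 0, "wz": 0, "claw": 1},
  {"tx": 0.02, "ty": -0.3, "tz": 0.1, "wx": 0, "wy": 0, "wz": 0, "claw": 1},
  {"tx": 0.02, "ty": -0.3, "tz": 0.09, "wx": 0, "wy": 0, "wz": 0, "claw": 1},
  {"tx": 0.02, "ty": -0.3, "tz": 0.07, "wx": 0, "wy": 0, "wz": 0, "claw": 1},
])

```text
clock: 13.72
tcp_pos: [0.5637, -0.0805, 0.1552]
orientation: [-0.004, -0.033, 0.999, 0.002]
wrist_force: [-10.1, 1.4, -1.6]
finger_gap: 0.0212
grip_force: 110.7
```

```bash
python3 q.py
```

```text
tip past plate mm 20.9 lat 13.7 z 57.5 (rel slot centre) F n,L,z -10.0 2.0 -1.6270068778058322 13.725 0.021239057108310606 tcp [ 0.5637 -0.0805  0.1552]
```

Radius is 59.1 mm and the press is steady. Next are rows 17–24, through the middle.

Call:
carry_out([
  {"tx": 0.02, "ty": -0.31, "tz": 0.07, "wx": 0, "wy": 0, "wz": 0, "claw": 1},
  {"tx": 0.02, "ty": -0.31, "tz": 0.05, "wx": 0, "wy": 0, "wz": 0, "claw": 1},
  {"tx": 0.02, "ty": -0.31, "tz": 0.03, "wx": 0, "wy": 0, "wz": 0, "claw": 1},
  {"tx": 0.02, "ty": -0.31, "tz": 0.01, "wx": 0, "wy": 0, "wz": 0, "claw": 1},
  {"tx": 0.02, "ty": -0.31, "tz": -0.01, "wx": 0, "wy": 0, "wz": 0, "claw": 1},
  {"tx": 0.02, "ty": -0.31, "tz": -0.02, "wx": 0, "wy": 0, "wz": 0, "claw": 1},
  {"tx": 0.02, "ty": -0.31, "tz": -0.04, "wx": 0, "wy": 0, "wz": 0, "claw": 1},
  {"tx": 0.02, "ty": -0.31, "tz": -0.06, "wx": 0, "wy": 0, "wz": 0, "claw": 1},
])

```text
clock: 14.72
tcp_pos: [0.5656, -0.1053, 0.1558]
orientation: [-0.003, -0.033, 0.999, 0.002]
wrist_force: [-9.9, 1.5, -0.7]
finger_gap: 0.0212
grip_force: 110.7
```

```bash
python3 q.py
```

```text
tip past plate mm 21.1 lat -11.2 z 58.1 (rel slot centre) F n,L,z -9.7 2.1 -0.7041160824846329 14.725 0.021228486916784854 tcp [ 0.5656 -0.1053  0.1558]
```

Call:
carry_out([
  {"tx": 0.02, "ty": -0.3, "tz": -0.07, "wx": 0, "wy": 0, "wz": 0, "claw": 1},
  {"tx": 0.02, "ty": -0.3, "tz": -0.09, "wx": 0, "wy": 0, "wz": 0, "claw": 1},
  {"tx": 0.02, "ty": -0.3, "tz": -0.1, "wx": 0, "wy": 0, "wz": 0, "claw": 1},
  {"tx": 0.02, "ty": -0.29, "tz": -0.12, "wx": 0, "wy": 0, "wz": 0, "claw": 1},
  {"tx": 0.02, "ty": -0.28, "tz": -0.14, "wx": 0, "wy": 0, "wz": 0, "claw": 1},
  {"tx": 0.02, "ty": -0.28, "tz": -0.15, "wx": 0, "wy": 0, "wz": 0, "claw": 1},
  {"tx": 0.02, "ty": -0.27, "tz": -0.16, "wx": 0, "wy": 0, "wz": 0, "claw": 1},
  {"tx": 0.02, "ty": -0.26, "tz": -0.18, "wx": 0, "wy": 0, "wz": 0, "claw": 1},
])

```text
clock: 15.72
tcp_pos: [0.5674, -0.1282, 0.1458]
orientation: [-0.003, -0.033, 0.999, 0.001]
wrist_force: [-10.0, 1.9, 0.1]
finger_gap: 0.0209
grip_force: 110.8
```

```bash
python3 q.py
```

```text
tip past plate mm 21.4 lat -34.2 z 48.2 (rel slot centre) F n,L,z -9.8 2.5 0.07250790119155412 15.725 0.020937939441531547 tcp [ 0.5674 -0.1282  0.1458]
```

Call:
carry_out([
  {"tx": 0.02, "ty": -0.25, "tz": -0.19, "wx": 0, "wy": 0, "wz": 0, "claw": 1},
  {"tx": 0.02, "ty": -0.24, "tz": -0.2, "wx": 0, "wy": 0, "wz": 0, "claw": 1},
  {"tx": 0.01, "ty": -0.23, "tz": -0.22, "wx": 0, "wy": 0, "wz": 0, "claw": 1},
  {"tx": 0.01, "ty": -0.22, "tz": -0.23, "wx": 0, "wy": 0, "wz": 0, "claw": 1},
  {"tx": 0.01, "ty": -0.2, "tz": -0.24, "wx": 0, "wy": 0, "wz": 0, "claw": 1},
  {"tx": 0.01, "ty": -0.19, "tz": -0.25, "wx": 0, "wy": 0, "wz": 0, "claw": 1},
  {"tx": 0.01, "ty": -0.18, "tz": -0.26, "wx": 0, "wy": 0, "wz": 0, "claw": 1},
  {"tx": 0, "ty": 0, "tz": 0, "wx": 0, "wy": 0, "wz": 0, "claw": 1},
])

```text
clock: 16.73
tcp_pos: [0.5684, -0.1438, 0.1299]
orientation: [-0.003, -0.033, 0.999, 0.001]
wrist_force: [-10.4, 0.4, -0.2]
finger_gap: 0.0212
grip_force: 110.9
```

```bash
python3 q.py
```

```text
tip past plate mm 21.3 lat -49.9 z 32.3 (rel slot centre) F n,L,z -10.3 1.1 -0.18561841853294614 16.725 0.021174895990784162 tcp [ 0.5684 -0.1438  0.1299]
```

Call:
carry_out([
  {"tx": 0.01, "ty": -0.1, "tz": -0.17, "wx": 0, "wy": 0, "wz": 0, "claw": 1},
  {"tx": 0.01, "ty": -0.1, "tz": -0.17, "wx": 0, "wy": 0, "wz": 0, "claw": 1},
  {"tx": 0, "ty": -0.06, "tz": -0.1, "wx": 0, "wy": 0, "wz": 0, "claw": 1},
  {"tx": 0, "ty": 0, "tz": 0, "wx": 0, "wy": 0, "wz": 0, "claw": 1},
])

```text
clock: 17.23
tcp_pos: [0.5687, -0.1463, 0.1257]
orientation: [-0.003, -0.033, 0.999, 0.001]
wrist_force: [-9.8, 0.3, -0.5]
finger_gap: 0.0212
grip_force: 110.9
```

```bash
python3 q.py
```

```text
tip past plate mm 21.4 lat -52.4 z 28.1 (rel slot centre) F n,L,z -9.8 1.0 -0.5306104068844925 17.225 0.02123935226415072 tcp [ 0.5687 -0.1463  0.1257]
```

Call:
carry_out([
  {"tx": 0, "ty": -0.06, "tz": -0.12, "wx": 0, "wy": 0, "wz": 0, "claw": 1},
  {"tx": 0, "ty": -0.06, "tz": -0.12, "wx": 0, "wy": 0, "wz": 0, "claw": 1},
  {"tx": 0, "ty": 0, "tz": 0, "wx": 0, "wy": 0, "wz": 0, "claw": 1},
])

```text
clock: 17.6
tcp_pos: [0.5688, -0.1471, 0.1235]
orientation: [-0.003, -0.033, 0.999, 0.001]
wrist_force: [-10.6, 2.4, 1.6]
finger_gap: 0.0211
grip_force: 111.1
```

```bash
python3 q.py
```

```text
tip past plate mm 21.5 lat -53.2 z 25.9 (rel slot centre) F n,L,z -10.4 3.1 1.5544629354888542 17.6 0.021061130768048685 tcp [ 0.5688 -0.1471  0.1235]
```

Call:
carry_out([
  {"tx": 0, "ty": -0.06, "tz": -0.1, "wx": 0, "wy": 0, "wz": 0, "claw": 1},
  {"tx": 0, "ty": -0.04, "tz": -0.06, "wx": 0, "wy": 0, "wz": 0, "claw": 1},
  {"tx": 0, "ty": 0, "tz": 0, "wx": 0, "wy": 0, "wz": 0, "claw": 1},
])

```text
clock: 17.98
tcp_pos: [0.569, -0.1475, 0.1222]
orientation: [-0.002, -0.033, 0.999, 0.002]
wrist_force: [-10.6, 2.8, 3.9]
finger_gap: 0.0213
grip_force: 111.5
```

```bash
python3 q.py
```

```text
tip past plate mm 21.7 lat -53.5 z 24.8 (rel slot centre) F n,L,z -10.4 3.5 3.886224381625703 17.975 0.02130089713744254 tcp [ 0.569  -0.1475  0.1222]
```

Call:
carry_out([
  {"tx": 0, "ty": 0.03, "tz": 0.06, "wx": 0, "wy": 0, "wz": 0, "claw": 1},
  {"tx": -0.2, "ty": -0.01, "tz": 0, "wx": 0, "wy": 0, "wz": 0, "claw": 1},
  {"tx": -0.2, "ty": -0.01, "tz": 0, "wx": 0, "wy": 0, "wz": 0, "claw": 1},
  {"tx": -0.2, "ty": -0.01, "tz": 0, "wx": 0, "wy": 0, "wz": 0, "claw": 1},
  {"tx": 0, "ty": 0, "tz": 0, "wx": 0, "wy": 0, "wz": 0, "claw": 1},
])

```text
clock: 18.6
tcp_pos: [0.5638, -0.1479, 0.1231]
orientation: [-0.001, -0.033, 0.999, 0.001]
wrist_force: [-8.3, 3.0, 1.8]
finger_gap: 0.021
grip_force: 111.2
```

```bash
python3 q.py
```

```text
tip past plate mm 16.5 lat -53.6 z 25.8 (rel slot centre) F n,L,z -8.0 3.5 1.751853350359169 18.6 0.020958815305711018 tcp [ 0.5638 -0.1479  0.1231]
```

Call:
carry_out([
  {"tx": -0.2, "ty": -0.01, "tz": 0.03, "wx": 0, "wy": 0, "wz": 0, "claw": 1},
  {"tx": -0.2, "ty": -0.01, "tz": 0.03, "wx": 0, "wy": 0, "wz": 0, "claw": 1},
  {"tx": -0.2, "ty": -0.01, "tz": 0, "wx": 0, "wy": 0, "wz": 0, "claw": 1},
  {"tx": 0, "ty": 0, "tz": 0, "wx": 0, "wy": 0, "wz": 0, "claw": 1},
])

```text
clock: 19.1
tcp_pos: [0.5604, -0.1492, 0.1244]
orientation: [0.001, -0.033, 0.999, 0.0]
wrist_force: [-2.6, 2.4, -0.9]
finger_gap: 0.0214
grip_force: 110.9
```

```bash
python3 q.py
```

```text
tip past plate mm 12.9 lat -54.6 z 27.5 (rel slot centre) F n,L,z -2.5 2.6 -0.8774479237752487 19.1 0.021353430657695523 tcp [ 0.5604 -0.1492  0.1244]
```

Call:
carry_out([
  {"tx": -0.2, "ty": 0.05, "tz": 0, "wx": 0, "wy": 0, "wz": 0, "claw": 1},
  {"tx": -0.5, "ty": -0.03, "tz": 0, "wx": 0, "wy": 0, "wz": 0, "claw": 1},
  {"tx": -1, "ty": -0.07, "tz": 0, "wx": 0, "wy": 0, "wz": 0, "claw": 1},
  {"tx": -2, "ty": -0.13, "tz": 0, "wx": 0, "wy": 0, "wz": 0, "claw": 1},
  {"tx": -3, "ty": -0.2, "tz": 0, "wx": 0, "wy": 0, "wz": 0, "claw": 1},
  {"tx": -3, "ty": -0.2, "tz": 0, "wx": 0, "wy": 0, "wz": 0, "claw": 1},
  {"tx": 0, "ty": 0, "tz": 0, "wx": 0, "wy": 0, "wz": 0, "claw": 1},
])

```text
clock: 19.98
tcp_pos: [0.4611, -0.1553, 0.1244]
orientation: [0.0, -0.032, 0.999, 0.0]
wrist_force: [0.9, -0.4, -0.1]
finger_gap: 0.021
grip_force: 110.8
```

```bash
python3 q.py
python3 - <<'E'
from h import *
from workcell import read_camera
d=read_camera("side");np.savez("side3.npz",**d)
cv2.imwrite("pics/s3.png",cv2.resize(d["image"][135:235,225:335],None,fx=6,fy=6,interpolation=cv2.INTER_CUBIC))
C=cloud(d);n=np.array([.9978,.0657,0]);L=np.array([-.0657,.9978,0])
D=C@n-.6359;la=C@L+.131;z=C[...,2]-.105
for nm,y,zz in(("left",52,30),("mid",0,60),("right",-52,30),("right slot mid",-42.4,42.4)):
    m=(np.hypot(la-y*1e-3,z-zz*1e-3)<.0055);print(nm,m.sum(),(np.sort(D[m])*1e3).round(1))
E
```

```text
tip past plate mm -86.6 lat -54.4 z 27.5 (rel slot centre) F n,L,z 0.9 -0.5 -0.10369033330194899 19.975 0.021049159726846917 tcp [ 0.4611 -0.1553  0.1244]
left 8 [ 25.7  26.8 441.2 443.6 444.  444.9 445.4 445.9]
mid 6 [437.5 438.8 440.  440.1 440.1 441.6]
right 57 [-255.9 -255.3 -255.3 -255.3 -253.7 -253.7 -155.4 -154.2 -150.8 -148.
 -147.4 -145.4 -144.8 -141.2 -138.5 -137.9 -137.8 -133.4 -131.  -129.2
 -128.4 -125.3 -120.8 -117.6 -117.1 -113.2 -110.7 -110.2 -108.2 -104.8
 -103.6 -102.1 -100.8  -97.7  -96.6  -93.2  -92.9  -91.5  -88.3  -88.
    0.5    0.6    0.8    3.3    3.3    4.     4.9    6.6    7.1    7.3
    8.2  436.9  438.   438.7  439.5  440.2  441.9]
right slot mid 31 [-198.2 -197.8 -197.8 -197.4 -197.2 -196.1 -195.3 -194.9 -194.8 -194.3
 -193.9 -192.2 -190.9 -189.9 -189.6 -186.8 -186.6 -185.6 -184.5 -184.3
 -184.  -183.     0.6    1.3    3.4  436.7  438.   438.8  439.4  440.9
  442.2]
```

View pics/s3.png

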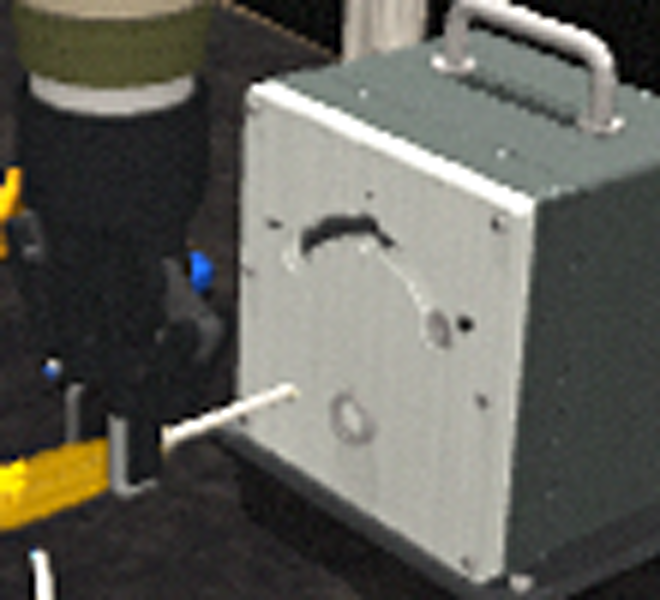

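The pin sits in the right pocket at (440,325)/6, with its rim about 0.6 mm behind the plate, so it is fully out and locked. Now I'll lay the screwdriver on a clear spot near its old place.

Call:
carry_out([
  {"tx": 0.2, "ty": -3.5, "tz": 0, "wx": 0, "wy": 0, "wz": 0, "claw": 1},
  {"tx": 0.3, "ty": -4, "tz": -1, "wx": 0, "wy": 0, "wz": 0, "claw": 1},
  {"tx": 0.3, "ty": -4, "tz": -2, "wx": 0, "wy": 0, "wz": 0, "claw": 1},
  {"tx": 0.1, "ty": -2, "tz": -3, "wx": 0, "wy": 0, "wz": 0, "claw": 1},
  {"tx": 0, "ty": 0, "tz": -2.5, "wx": 0, "wy": 0, "wz": 0, "claw": 1},
  {"tx": 0, "ty": 0, "tz": -1.5, "wx": 0, "wy": 0, "wz": 0, "claw": 1},
  {"tx": 0, "ty": 0, "tz": -0.7, "wx": 0, "wy": 0, "wz": 0, "claw": 1},
  {"tx": 0, "ty": 0, "tz": 0, "wx": 0, "wy": 0, "wz": 0, "claw": 1},
])

```text
clock: 21.02
tcp_pos: [0.4729, -0.2902, 0.0175]
orientation: [0.001, -0.033, 0.999, 0.0]
wrist_force: [-0.7, 0.2, -0.2]
finger_gap: 0.0211
grip_force: 110.8
```

```bash
python3 q.py; python3 delta.py; python3 -c "
from h import *
print(on_z(load('top0.npz'),[[360,183],[302,257],[378,235],[392,265]],.01))"
```

```text
tip past plate mm -83.7 lat -189.6 z -79.3 (rel slot centre) F n,L,z -0.7 0.2 -0.17766232814684074 21.025 0.021087633103085174 tcp [ 0.4729 -0.2902  0.0175]
untilt [-0.0003  0.0022  0.    ] then wz deg -0.025271161232524264 rad -0.00044106496930989674
[ 0.4729 -0.2902  0.0175] [-0.7  0.2 -0.2] [ 0.02 -0.07 -0.03] 0.021087633103085174 21.025 [-40.  25. -20.  46.   0. -44.]
[[ 0.64921077 -0.37581873  0.01      ]
 [ 0.41278569 -0.18771809  0.01      ]
 [ 0.48344403 -0.4284504   0.01      ]
 [ 0.39040816 -0.46964574  0.01      ]]
```

Call:
carry_out([
  {"tx": 0, "ty": 0, "tz": -0.5, "wx": 0, "wy": 0, "wz": 0, "claw": 1},
  {"tx": 0, "ty": 0, "tz": -0.4, "wx": 0, "wy": 0, "wz": 0, "claw": 1},
  {"tx": 0, "ty": 0, "tz": -0.2, "wx": 0, "wy": 0, "wz": 0, "claw": 1},
  {"tx": 0, "ty": 0, "tz": -0.1, "wx": 0, "wy": 0, "wz": 0, "claw": 1},
  {"tx": 0, "ty": 0, "tz": 0, "wx": 0, "wy": 0, "wz": 0, "claw": 1},
])

```text
clock: 21.65
tcp_pos: [0.4726, -0.2904, 0.0054]
orientation: [0.001, -0.033, 0.999, 0.0]
wrist_force: [-0.6, 0.4, -0.5]
finger_gap: 0.0216
grip_force: 110.8
```

Call:
carry_out([
  {"tx": 0, "ty": 0, "tz": -0.1, "wx": 0, "wy": 0, "wz": 0, "claw": 1},
  {"tx": 0, "ty": 0, "tz": 0, "wx": 0, "wy": 0, "wz": 0, "claw": 1},
  {"tx": 0, "ty": 0, "tz": 0, "wx": 0, "wy": 0, "wz": 0, "claw": 1},
])

```text
clock: 22.02
tcp_pos: [0.4728, -0.2905, 0.0048]
orientation: [0.001, -0.033, 0.999, -0.0]
wrist_force: [0.6, -0.2, 3.7]
finger_gap: 0.0209
grip_force: 111.1
```

Contact with the bench (3.7 N). Release gently, then lift.

Call:
carry_out([
  {"tx": 0, "ty": 0, "tz": 0, "wx": 0, "wy": 0, "wz": 0, "claw": 0.3},
  {"tx": 0, "ty": 0, "tz": 0, "wx": 0, "wy": 0, "wz": 0, "claw": 0},
  {"tx": 0, "ty": 0, "tz": 0, "wx": 0, "wy": 0, "wz": 0, "claw": -0.5},
  {"tx": 0, "ty": 0, "tz": 0, "wx": 0, "wy": 0, "wz": 0, "claw": -1},
  {"tx": 0, "ty": 0, "tz": 0, "wx": 0, "wy": 0, "wz": 0, "claw": -1},
  {"tx": 0, "ty": 0, "tz": 0, "wx": 0, "wy": 0, "wz": 0, "claw": -1},
], newtons=20)

```text
clock: 22.78
tcp_pos: [0.4726, -0.2904, 0.0044]
orientation: [0.001, -0.033, 0.999, 0.0]
wrist_force: [0.8, -0.4, -0.2]
finger_gap: 0.0856
grip_force: 0.0
```

Call:
carry_out([
  {"tx": 0, "ty": 0, "tz": 1, "wx": 0, "wy": 0, "wz": 0, "claw": -1},
  {"tx": 0, "ty": 0, "tz": 3, "wx": 0, "wy": 0, "wz": 0, "claw": -1},
  {"tx": 0, "ty": 0, "tz": 5, "wx": 0, "wy": 0, "wz": 0, "claw": -1},
  {"tx": 0, "ty": 0, "tz": 5, "wx": 0, "wy": 0, "wz": 0, "claw": -1},
  {"tx": -2, "ty": 0, "tz": 5, "wx": 0, "wy": 0, "wz": 0, "claw": -1},
  {"tx": -3, "ty": 0, "tz": 2, "wx": 0, "wy": 0, "wz": 0, "claw": -1},
  {"tx": 0, "ty": 0, "tz": 0, "wx": 0, "wy": 0, "wz": 0, "claw": -1},
])

```text
clock: 23.65
tcp_pos: [0.4223, -0.2911, 0.2174]
orientation: [0.003, -0.032, 0.999, -0.002]
wrist_force: [0.4, -0.3, -0.8]
finger_gap: 0.0856
grip_force: 0.0
```

Run:
```python
from h import *
from workcell import read_camera,env
d=read_camera("side");C=cloud(d);m=yellow(d)
P=C[(m>0)&(C[...,0]>.3)&(C[...,0]<.7)&(C[...,1]<-.2)&(C[...,1]>-.5)&(C[...,2]<.1)]
print(len(P),P.mean(0),P.min(0),P.max(0))
# pin and untouched things
o=load("side0.npz");dd=cv2.absdiff(d["image"],o["image"]).max(2)>60
n,l,st,ce=cv2.connectedComponentsWithStats(cv2.morphologyEx(dd.astype(np.uint8),cv2.MORPH_OPEN,np.ones((2,2))))
print([list(map(int,s)) for s in st[1:] if s[4]>15])
s=env.get_state();print(s["clock"],s["wrist_force"],s["finger_gap"],s["tcp_pos"])
```

```text
335 [ 0.44213881 -0.29890761  0.01938239] [ 0.40333905 -0.30986398 -0.00164645] [ 0.50280349 -0.26234158  0.027271  ]
[[43, 0, 5, 7, 30], [69, 0, 3, 7, 17], [71, 0, 37, 71, 1320], [238, 0, 56, 56, 2788], [72, 22, 9, 21, 93], [45, 37, 19, 35, 386], [239, 50, 6, 3, 17], [235, 54, 59, 21, 179], [290, 56, 5, 5, 17], [101, 67, 6, 17, 62], [36, 71, 67, 69, 2765], [239, 78, 47, 56, 1522], [93, 90, 16, 48, 332], [92, 101, 8, 7, 26], [57, 137, 18, 8, 93], [91, 140, 8, 8, 42], [100, 140, 10, 5, 28], [266, 147, 28, 67, 1122], [24, 152, 75, 56, 1438], [97, 154, 13, 17, 75], [0, 159, 9, 6, 41], [62, 174, 11, 8, 48], [245, 180, 10, 14, 73], [0, 191, 13, 8, 43], [59, 194, 22, 32, 462], [0, 196, 6, 6, 18], [7, 223, 10, 19, 63], [0, 226, 3, 16, 43], [79, 238, 32, 54, 907], [252, 262, 69, 40, 873]]
23.7 [-0.2714625   0.63961506  1.22998752] 0.08560904734512771 [ 0.42265889 -0.29081767  0.21593205]
```

The screwdriver lies flat on the bench, and the only other change in the image is the arm. Handing in.

```bash
python3 -c "
from workcell import env
print(env.hand_in())"
```

```text
the job is handed in; nothing more can be done
None
```

The pin is out and locked in the right-hand (widest bore) pocket, the screwdriver is lying on the bench near its original spot but turned to face the collimator, nothing else was touched, and the job was handed in at about 24 s.

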